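Seat the pen display panel on its stand

ROBOT

A 6-joint arm with a two-finger parallel gripper is mounted at the origin on the work surface. World frame = base frame: x ahead of the robot, y to its left, z up, the work surface at z = 0. Lengths are in m, angles in degrees, forces in N, time in s.
With the tool pointing down it reaches from about 0.3 to 0.85 m from the base axis. Payload 4.2 kg.
Tool frame: the origin (TCP) lies midway between the tips of the shut fingers; the grasp point (between the pads) lies 19 mm behind it (grip_depth is the distance from the TCP to the grasp point, in m); z points along the fingers, y is the line along which they close (so a half turn about z gives the same grasp; the last joint's range is limited). The gripper opens to 91 mm and grips with 3 to 60 N. Pads are 32 mm wide; open, the fingers measure 118 mm over their backs; the gripper's body (76 mm by 178 mm) begins 60 mm behind the grasp point.
Start: joints at [66.864, 18.312, 89.639, -0, 72.044, -1.146], TCP at [0.215, 0.533, 0.214] pointing down, gripper open.
Joint ranges: [-177.97, 177.97], [-48.28, 115.42], [12.27, 149.76], [-77.06, 257.06], [2.81, 150.46], [-146.56, 146.56]. Speed limits (degrees/s): [147.25, 147.25, 180, 180, 180, 180].

INTERFACE

Orientations are given as [roll, pitch, yaw] about the fixed x, y, z axes, in that order (R = Rz(yaw) Ry(pitch) Rx(roll)).
In Python, from cell import * gives the robot as it stands.
- The arm moves only by the tool move_arm, never from a script. Its argument "series" is a list of rows, each a list of 5 numbers: the shift along the tool's x, y, z in mm, then the turn about the tool's z in rad, then the opening, from -1 (shut) to 1 (fully open). A call has 1 to 12 rows; each row is the pose to reach, as a shift and turn from the pose commanded when the call began, along the tool's axes at that moment; what a row does not reach only later rows make up. A row lasts 1/8 s, in which the tool goes at most 62.5 mm and 10.7 degrees, less where a joint would pass 70% of its speed; a pose out of reach is approached as far as the arm can. A call with a gripper value outside its range is refused whole. The fingers move at their own pace and stop on an object; the grip force is fixed at half the most. Time passes only in rows, so rows that repeat a pose let the fingers close. It gives the time, the measured TCP pose, the force, the opening and the grip force at its end, in the units of the state.
- sense(): the state, without advancing time (a new reading comes with each control period).
- read_camera(name): name is "side" or "top"; returns the picture (400x640x3 uint8, red, green, blue); there is no depth.
- camera_params(name): a dict with "fx", "fy", "cx", "cy" (pixels), "k1" (the pictures are not rectified: a ray, as slopes to the right and down, at radius r is drawn at 1 + k1 r^2 times it, then the intrinsics apply), "rvec" (rotation vector, rad) and "tvec" (3), from world to camera coordinates, as OpenCV has them. Camera axes: x right, y down, z forward; pixel columns grow to the right and rows downward; lengths in m; the calibration is good to about 2 mm. A picture is of the moment at which its call begins. camera_params takes no time and is no camera call.
- job_done(): hands the job in; it is judged then, once.
Trained networks look in the newest picture that a camera, given by its name, has taken for a name from the list of things; names that differ only in an ending like _2 or _b are one class to them, and where a whole thing is asked for, a point or a joint stands for the part that bears it (a point fixed in the world has none). Each returns a list of dicts, best first, with "score" (0 to 1); they miss things now and then, are a little off and sometimes report something else, mostly with a low value. They report only what shows in the picture. A call takes as long as a camera call.
- boxes_of(camera, thing): "xy" ([column, row] in pixels, amid what is visible of it).
The state is a dict: "t": time; "joint_positions": joint angles; "joint_vel": joint speeds; "tau": joint torques, N m; "ee_pos": TCP position; "eef_rot": TCP orientation; "wrist_force": force on the tool from outside, world axes, zero at the start; "ft_torque": the same for the moment, N m; "grip_width": opening from 0.0 (shut) to 1.0 (fully open); "finger_force": force on a finger pad.
Only numpy, scipy, OpenCV 4.12 (cv2) and the standard library are available. Lean on these libraries where they do the work, as an engineer would, in place of code of your own. Each camera call takes 0.05 s, during which the arm holds its last target. There are 200 camera calls.

TASK

The black pen panel is lying askew on the tips of the two locating pins of its wooden stand. Nudge it sideways with your fingers until both its holes drop over the pins and it lies flat on the stand, inside the inlaid outline. Do not lift it, do not touch the pens strapped to it, leave the things around the stand alone, and let go when it is home.

Things in the scene. Friction and masses are not known exactly. Their poses are not given: they have to be found in the camera images.
- stand: Fixed wooden display board, 220 mm (its x) by 420 mm (its y), 20 mm thick. Origin: centre of its underside, on the table; x points away from the robot (turned up to 17 degrees), y left, z up. A dark inlaid line on its top, 142 by 262 mm inside, centred on the board, marks the panel's home: panel origin right above the stand's origin, axes agreeing.
- pin_left (a point): Foot of the left locating pin, on the top of the stand, at stand x +15 mm, y +75 mm. The steel pin stands 8 mm above the stand's top: 10 mm in diameter for 3 mm, then tapering to 5 mm at the tip. Both pins are fixed, and hidden under the panel at the start.
- pin_right (a point): Foot of the right locating pin, like the left one, at stand x +15 mm, y -75 mm.
- panel: Loose black panel, 140 mm (x) by 260 mm (y), 8 mm thick, 0.3 to 0.6 kg. Origin: centre of its underside; axes as the stand's within 7 degrees. At first it rests on the pin tips, its near (-x) long edge down on the stand, rising 4 to 5 degrees away from the robot; it is 18 to 32 mm too near (stand -x) and up to 40 mm off to either side (stand y). It slides at 2 to 5 N.
- hole_left (a point): Centre of the left hole at the panel's underside, at panel x +15 mm, y +75 mm. Through hole, 13 mm in diameter; belongs over the left pin.
- hole_right (a point): Centre of the right hole at the panel's underside, at panel x +15 mm, y -75 mm. Through hole, 13 mm in diameter; belongs over the right pin.
- pens: Four fountain pens strapped side by side on the panel and fixed to it, lying along its x axis; together 110 mm (x) by 100 mm (y), standing 14 mm above the panel's top, centred on it. Origin on the panel's top at its centre. Not to be touched.
- ink: Bystander: ink jar, 52 mm in diameter, 55 mm tall, beyond the stand's far left corner. Origin at the centre of its underside.
- case: Bystander: closed pen case, 60 by 170 mm, 28 mm high, beyond the far long side of the stand. Origin at the centre of its underside.
- penholder: Bystander: round stone foot, 68 mm in diameter, with a pen standing upright in it, 124 mm tall in all, beyond the stand's far right corner. Origin at the centre of its underside.

How it is judged (in metres and radians):
At the end, for the whole second after the job is handed in: Each hole is over its own pin (centres within 3 mm), the panel lies flat on the stand (within 2 mm and 0.02 rad) and is at rest (horizontal distance between hole_left and pin_left below 0.003 m and horizontal distance between hole_right and pin_right below 0.003 m and z of each of hole_left, hole_right in the frame of stand below 0.022 m and angle between panel's own z axis and vertical below 0.02 rad and linear speed of panel below 0.01 m/s); the robot touches nothing.
It fails at once if the panel is lifted off the stand and pins (its middle more than 15 mm above the stand's top) (z of panel in the frame of stand above 0.035 m).
It fails at once if the panel is tipped up by more than 0.2 rad (angle between panel's own z axis and vertical above 0.2 rad).
It fails at once if the pens are touched by the fingers (contact force between the fingers and pens above 0.5 N).
It fails at once if a bystander is moved by more than 15 mm (distance of any of ink, case, penholder from where it was at the start of the episode above 0.015 m).
It also fails if it takes over 48 s, if anything falls off the work surface, if the arm or the gripper's body presses on something with over 40 N, if the wrist force passes 120 N, or if a joint passes its speed limit or range.

## Working session

There is one attempt and no reset: what is moved stays moved. The work goes in short steps, Python scripts to look and compute and a tool call to move; the robot and the scene stay as the last step left them, time stands still between calls to the robot, and variables do not carry over. Pictures are saved under pics/ and viewed, at most 10 in all, crops included, and the job is handed in when it is done.

Besides the shell and the picture viewer there is one more tool, called after ">>>" by a JSON object that holds its "fn" and its "kwargs", one argument or row to a line. move_arm: Moves the arm, as the interface text tells. Its arguments: {"type":"object","properties":{"series":{"type":"array","items":{"type":"array","items":{"type":"number"}}}},"required":["series"]}

```bash
mkdir -p pics; python3 - <<'E'
from cell import *
import cv2
s=sense();print(s['ee_pos'],s['eef_rot'],s['t'])
for c in('top','side'):
    im=read_camera(c);cv2.imwrite(f'pics/{c}0.png',im[:,:,::-1]);print(c,camera_params(c))
for c in('top','side'):
  for n in('stand','panel','pens','hole_left','ink','case','penholder'):
    print(c,n,[(d['xy'],round(d['score'],2)) for d in boxes_of(c,n)[:2]])
E
```

```text
[0.21510681 0.53271501 0.21312361] [-1.79898837e+02 -7.65830988e-04  1.58013926e+02] 0.0
top {'fx': 390.6876113211366, 'fy': 390.6876113211366, 'cx': 322.0602691804753, 'cy': 200.42038831383977, 'k1': -0.07135074609405223, 'rvec': array([ 2.14602187, -2.1544021 ,  0.2217798 ]), 'tvec': array([0.00820989, 0.63990156, 0.7858772 ])}
side {'fx': 410.90841699608166, 'fy': 410.90841699608166, 'cx': 320.48344703107495, 'cy': 200.03846842772506, 'k1': -0.028063237339555597, 'rvec': array([ 0.16955245, -2.66028524,  1.48794101]), 'tvec': array([0.6137199 , 0.05071408, 0.76976404])}
top stand [([282.6, 252.6], 0.79)]
top panel [([313.6, 268.6], 0.7), ([315.6, 179.3], 0.53)]
top pens [([317.0, 276.6], 0.7), ([315.3, 178.9], 0.24)]
top hole_left [([315.1, 269.2], 0.95)]
top ink [([239.6, 169.4], 0.58)]
top case [([314.1, 179.9], 0.63)]
top penholder [([407.7, 204.8], 0.86)]
side stand [([348.5, 257.5], 0.58)]
side panel [([383.4, 211.6], 0.81), ([282.6, 209.4], 0.59)]
side pens [([380.9, 201.9], 0.96)]
side hole_left [([381.1, 213.2], 0.95)]
side ink [([252.5, 252.5], 0.57)]
side case [([281.4, 209.1], 0.78)]
side penholder []
```

View pics/top0.png

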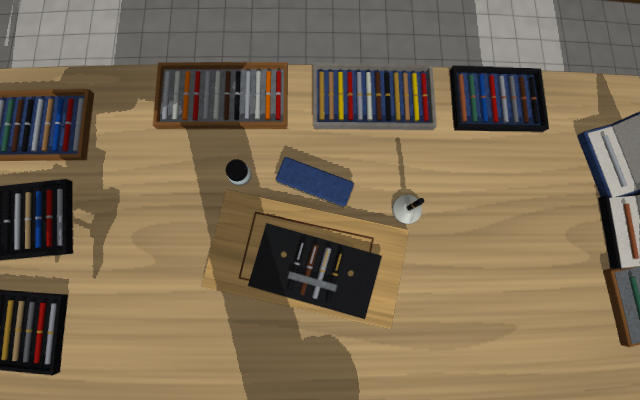

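View pics/side0.png

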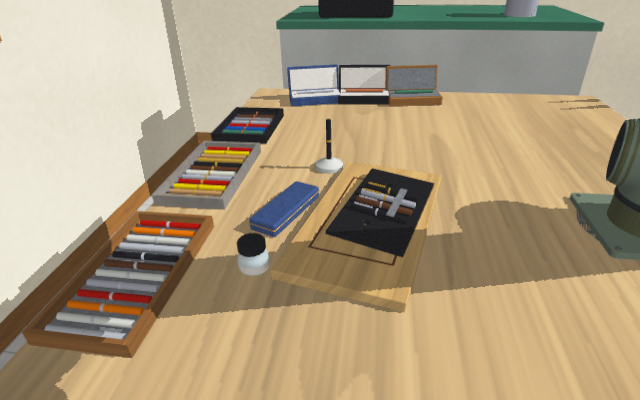

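The top view shows the stand with corners near (228,190), (409,230), (392,328) and (203,287). The black panel is askew at about (315,270), with its holes near (283,254) and (351,273). The case, ink jar and penholder lie beyond the stand. I'll zoom in to get exact corners.

```bash
python3 - <<'E'
import cv2
a=cv2.imread('pics/top0.png')[165:335,195:420];cv2.imwrite('pics/tz.png',cv2.resize(a,None,fx=3.5,fy=3.5,interpolation=cv2.INTER_CUBIC))
a=cv2.imread('pics/side0.png')[155:315,265:450];cv2.imwrite('pics/sz.png',cv2.resize(a,None,fx=3.7,fy=3.7,interpolation=cv2.INTER_CUBIC))
E
```

```text
(no output)
```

View pics/tz.png

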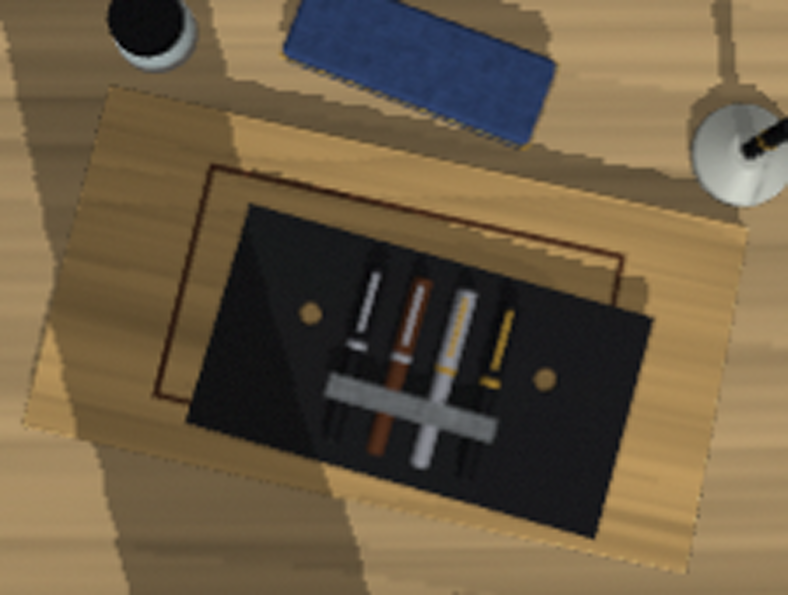

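View pics/sz.png

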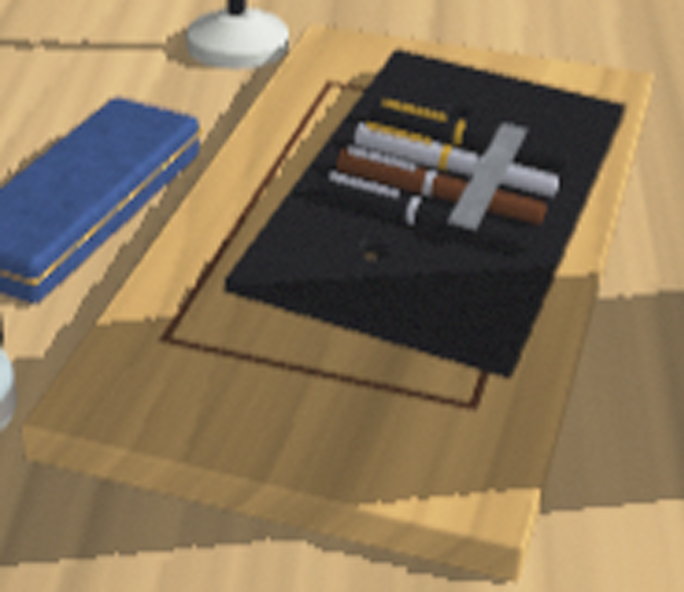

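```bash
cat > h.py <<'E'
import numpy as np,cv2
from cell import *
from scipy.optimize import least_squares
from scipy.spatial.transform import Rotation as R
P={c:camera_params(c) for c in('top','side')}
def proj(c,X):
    p=P[c];K=np.array([[p['fx'],0,p['cx']],[0,p['fy'],p['cy']],[0,0,1]])
    return cv2.projectPoints(np.asarray(X,float).reshape(-1,1,3),p['rvec'],p['tvec'],K,np.array([p['k1'],0,0,0,0]))[0][:,0]
def unz(pts,s,o): return (np.array(pts,float)+.5)/s-.5+np.array(o)
def rect(a,b,z): return np.array([[a,b,z],[a,-b,z],[-a,-b,z],[-a,b,z]])  # FL FR NR NL
def Tst(s,X): return R.from_euler('z',s[2]).apply(X)+[s[0],s[1],0]
def Tpa(s,q,X): # q: x,y,yaw,pitch,z of panel in stand frame
    return Tst(s,R.from_euler('ZY',[q[2],q[3]]).apply(X)+[q[0],q[1],q[4]])
E
cat > fit0.py <<'E'
from h import *
T=lambda p:unz(p,3.5,(195,165)); S=lambda p:unz(p,3.7,(265,155))
st=rect(.11,.21,.02);ou=rect(.0722,.1322,.02)
sT=T([(111,86),(747,229),(687,573),(24,425),(212,166),(623,257),(156,397)]);mT=np.r_[st,ou[[0,1,3]]]
sS=S([(25,428),(315,28),(652,74),(520,550),(166,339),(330,85),(475,405)]);mS=np.r_[st,ou[[0,1,3]]]
f=lambda s:np.r_[proj('top',Tst(s,mT))-sT,proj('side',Tst(s,mS))-sS].ravel()
s=least_squares(f,[.5,0,0],loss='soft_l1').x;print('stand',s[:2],np.degrees(s[2]));r=f(s).reshape(-1,2);print(r.round(1))
for c,t,m in(('top',sT,mT),('side',sS,mS)):
    g=least_squares(lambda s:(proj(c,Tst(s,m))-t).ravel(),[.5,0,0]);print(c,g.x,g.cost)
bT=r[:7].mean(0);bS=r[7:].mean(0)
pT=T([(250,205),(652,319),(596,538),(188,421)]);pS=S([(228,281),(400,52),(624,105),(512,370)])
pa=rect(.07,.13,.008)
def zc(q):return .02+.07*np.sin(-q[3]) # near edge on stand
def full(q):return np.r_[q,zc(q)]
g=lambda q:np.r_[proj('top',Tpa(s,full(q),pa))-bT-pT,proj('side',Tpa(s,full(q),pa))-bS-pS].ravel()
o=least_squares(g,[-.025,0,0,-.08],loss='soft_l1');q=full(o.x);print('panel',q,np.degrees(q[2:4]));print(g(o.x).reshape(-1,2).round(1))
h=np.array([[.015,.075,.004],[.015,-.075,.004]]);print('holes px',((proj('top',Tpa(s,q,h))-[195,165])*3.5).round(0))
np.savez('f0.npz',s=s,q=q,bT=bT,bS=bS)
print('corners world NL,NR',Tpa(s,q,rect(.07,.13,0)).round(4))
print('home corners',Tpa(s,[0,0,0,0,.02],rect(.07,.13,0)).round(4))
for n,px in (('ink',(239.6,169.4)),('case',(314,180)),('ph',(407.7,204.8))):pass
E
python3 fit0.py
```

```text
stand [0.51775638 0.03947574] -12.710765554644023
[[-0.7  0. ]
 [ 0.9 -0.3]
 [-0.4  0.9]
 [-1.3  0.9]
 [ 0.1  1. ]
 [-0.8  0.9]
 [ 0.2 -0.4]
 [-1.8 -0.7]
 [-1.7 -1.7]
 [ 0.2 -0.8]
 [ 0.8 -0.4]
 [-0.  -0.1]
 [-0.1 -0.3]
 [-1.2 -0. ]]
top [ 0.51877633  0.03884038 -0.22119199] 2.7454693159703663
side [ 0.51661967  0.04038242 -0.22401879] 4.695678562234474
panel [-0.02250962 -0.02367159 -0.05874883 -0.06618494  0.02462956] [-3.36605991 -3.79211761]
[[ 0.1 -0.6]
 [ 1.  -0.4]
 [-0.1  0.6]
 [-0.8  0.7]
 [-0.7  0.4]
 [-0.9 -0.4]
 [ 0.8  0.1]
 [ 0.3 -0.3]]
holes px [[309. 314.]
 [543. 380.]]
corners world NL,NR [[ 0.5937  0.1269  0.0293]
 [ 0.5217 -0.1229  0.0293]
 [ 0.3875 -0.0842  0.02  ]
 [ 0.4595  0.1656  0.02  ]]
home corners [[ 0.6146  0.1509  0.02  ]
 [ 0.5574 -0.1027  0.02  ]
 [ 0.4209 -0.0719  0.02  ]
 [ 0.4781  0.1817  0.02  ]]
```

```bash
cat >> h.py <<'E'
F=np.load('f0.npz') if __import__('os').path.exists('f0.npz') else None
def plan(sx,sy,z,yaw_off):  # tool TCP in stand frame (m), tool x dir = stand yaw + yaw_off deg
    s=F['s'];st=sense();r=R.from_euler('xyz',st['eef_rot'],degrees=True)
    t=Tst(s,np.array([[sx,sy,z]]))[0]; d=r.inv().apply(t-st['ee_pos'])*1000
    tx=r.apply([1,0,0]);y=np.arctan2(tx[1],tx[0]);dy=(s[2]+np.radians(yaw_off)-y+np.pi)%(2*np.pi)-np.pi
    print('move',d.round(1),'turn',round(-dy,3),'world',t.round(3))
def st_of(c,px,z):  # pixel at height z -> stand frame
    s=F['s'];o=least_squares(lambda u:(proj(c,Tst(s,np.array([[u[0],u[1],z]])))[0]-px),[0,0]).x;print(c,px,o.round(3))
E
python3 - <<'E'
from h import *
plan(-.025,-.19,.12,90);plan(-.025,-.19,.0225,90)
st_of('top',(407,209),.02);st_of('top',(239,172),.05);st_of('top',(314,181),.028)
E
```

```text
move [-471.3 -536.1   93.9] turn 1.409 world [ 0.452 -0.14   0.12 ]
move [-471.3 -536.1  191.4] turn 1.409 world [ 0.452 -0.14   0.022]
top (407, 209) [ 0.155 -0.197]
top (239, 172) [0.149 0.184]
top (314, 181) [0.17  0.021]
```

>>> {"fn": "move_arm", "kwargs": {
  "series": [
    [-40, -45, 0, 0.1, 1],
    [-80, -90, 5, 0.25, 1],
    [-120, -135, 15, 0.4, 1],
    [-160, -180, 30, 0.55, 1],
    [-200, -225, 45, 0.7, 1],
    [-240, -272, 60, 0.85, 1],
    [-280, -318, 70, 1.0, 1],
    [-320, -364, 80, 1.15, 1],
    [-360, -410, 85, 1.3, 1],
    [-400, -455, 90, 1.409, 1],
    [-440, -500, 94, 1.409, 1],
    [-471, -536, 94, 1.409, 1]
  ]
}}

```text
t: 2.3
ee_pos: [0.4519, -0.1426, 0.1198]
eef_rot: [180.0, -0.0, 77.2]
wrist_force: [0.9, -0.0, 0.2]
grip_width: 1.0
finger_force: 0.0
```

```bash
python3 -c "
from h import *
s=sense();print(s['t'],s['eef_rot'],s['wrist_force'])
plan(-.025,-.19,.0225,90);plan(-.025,-.155,.0225,90);plan(-.025,-.146,.0225,90)"
```

```text
2.3 [ 1.79976287e+02 -5.01583987e-03  7.71877342e+01] [ 0.87502541 -0.03413194  0.24574261]
move [ 2.1 -0.9 97.3] turn -0.002 world [ 0.452 -0.14   0.022]
move [37.1 -0.9 97.3] turn -0.002 world [ 0.459 -0.106  0.022]
move [46.1 -0.9 97.3] turn -0.002 world [ 0.461 -0.097  0.022]
```

>>> {"fn": "move_arm", "kwargs": {
  "series": [
    [0, 0, 40, 0, 1],
    [0, 0, 75, 0, 1],
    [0, 0, 90, 0, 1],
    [0, 0, 97, 0, 1],
    [0, 0, 97, 0, 1],
    [6, 0, 97, 0, 1],
    [12, 0, 97, 0, 1],
    [18, 0, 97, 0, 1],
    [24, 0, 97, 0, 1],
    [30, 0, 97, 0, 1],
    [35, 0, 97, 0, 1],
    [35, 0, 97, 0, 1]
  ]
}}

```text
t: 3.8
ee_pos: [0.4588, -0.1053, 0.0228]
eef_rot: [-179.9, -0.0, 77.3]
wrist_force: [-0.1, 0.3, 1.3]
grip_width: 0.999
finger_force: 0.0
```

```bash
python3 -c "
from h import *
plan(-.025,-.146,.0225,90)
for c,(x,y,w,h),k in(('top',(195,165,225,170),3.5),('side',(265,155,185,160),3.7)):
    im=read_camera(c)[y:y+h,x:x+w,::-1];cv2.imwrite('pics/'+c+'1.png',cv2.resize(im,None,fx=k,fy=k,interpolation=cv2.INTER_CUBIC))"
```

```text
move [8.3 0.7 0.3] turn 0.0 world [ 0.461 -0.097  0.022]
```

View pics/side1.png

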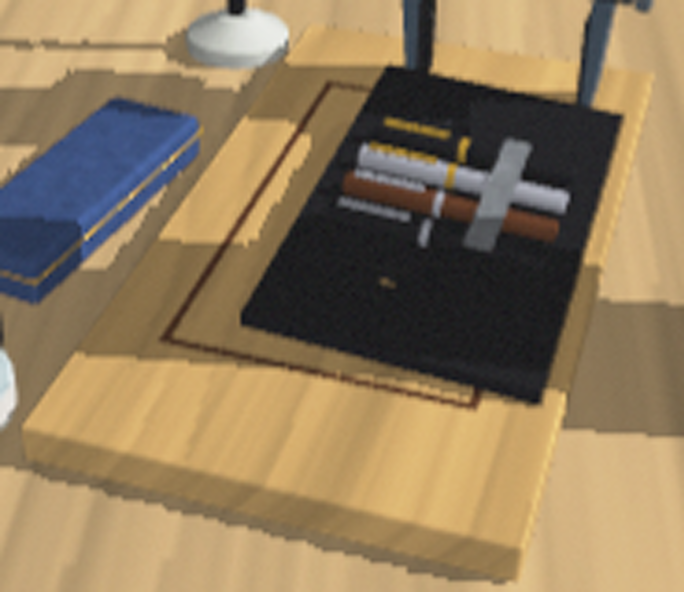

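The panel moved left and turned square, and both fingers are on its right edge. Its side-view corners in the crop are (242,320), (388,67), (622,118) and (542,398). I'll fit it again.

```bash
cat >> h.py <<'E'
def fitp(pts,flat=False,c='side'):
    s=F['s'];b=F['bS'] if c=='side' else F['bT'];m=rect(.07,.13,.008)
    px=unz(pts,3.7,(265,155)) if c=='side' else unz(pts,3.5,(195,165))
    full=lambda q:np.r_[q[:3],F['q'][3]*(not flat),.02+.07*np.sin(-F['q'][3])*(not flat)]
    g=lambda q:(proj(c,Tpa(s,full(q),m))-b-px).ravel()
    o=least_squares(g,[-.02,0,0]);print('panel mm,deg',(o.x[:2]*1000).round(1),np.degrees(o.x[2]).round(2));print(g(o.x).reshape(-1,2).round(1).tolist())
E
python3 -c "
from h import *
fitp([(228,281),(400,52),(624,105),(512,370)])
fitp([(242,320),(388,67),(622,118),(542,398)])"
```

```text
panel mm,deg [-22.7 -23.9] -3.44
[[-0.7, 0.3], [-0.7, -0.5], [1.0, 0.1], [0.4, -0.3]]
panel mm,deg [-30.7  -3.8] 0.2
[[-0.5, -0.4], [-0.4, 0.2], [0.5, -0.1], [0.5, 0.1]]
```

View pics/top1.png

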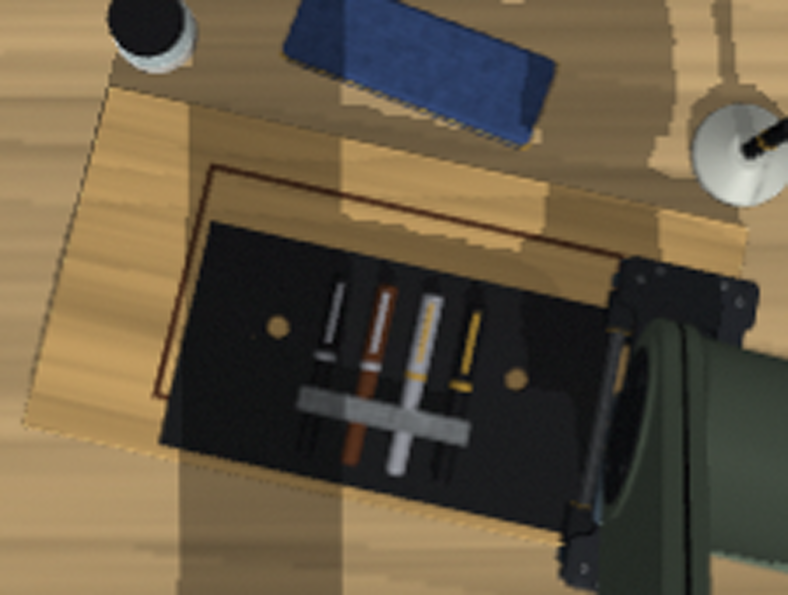

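The top view shows the left corners at (211,222) and (160,443), and the holes at (279,326) and (515,379). I'll cross-check the y position against the top camera.

```bash
cat >> h.py <<'E'
def fitt(pts,m,flat=False):
    s=F['s'];px=unz(pts,3.5,(195,165))
    full=lambda q:np.r_[q[:3],F['q'][3]*(not flat),.02+.07*np.sin(-F['q'][3])*(not flat)]
    for b in (F['bT'],0):
        g=lambda q:(proj('top',Tpa(s,full(q),m))-b-px).ravel()
        o=least_squares(g,[-.02,0,0]);print('top: panel',(o.x[:2]*1000).round(1),np.degrees(o.x[2]).round(2),g(o.x).reshape(-1,2).round(1).tolist())
H=[[.015,.075,.004],[.015,-.075,.004]]
E
python3 -c "
from h import *
m=np.array([[.07,.13,.008],[-.07,.13,.008]]+H)
fitt([(250,205),(188,421),(310,313),(545,379)],m)
fitt([(211,222),(160,443),(279,326),(515,379)],m)
s=F['s'];print(proj('top',Tst(s,np.array([[.0722,.1322,.02],[-.0722,.1322,.02]])))-unz([(212,166),(156,397)],3.5,(195,165)))
"
```

```text
top: panel [-22.1 -23.8] -3.2 [[0.0, -0.7], [-0.6, 0.7], [0.4, -0.0], [0.2, -0.1]]
top: panel [-21.  -24.1] -3.2 [[0.0, -0.7], [-0.6, 0.7], [0.4, -0.0], [0.2, -0.1]]
top: panel [-30.3  -6.9] 0.1 [[-0.0, -0.6], [-0.3, 0.4], [-0.1, 0.2], [0.5, -0.0]]
top: panel [-29.2  -7.3] 0.1 [[-0.0, -0.6], [-0.3, 0.4], [-0.1, 0.2], [0.5, -0.0]]
[[ 0.13992241  1.04134686]
 [ 0.20019304 -0.35850754]]
```

>>> {"fn": "move_arm", "kwargs": {
  "series": [
    [3, 0, 0, 0, 1],
    [6, 0, 0, 0, 1],
    [8, 0, 0, 0, 1],
    [8, 0, 0, 0, 1],
    [-4, 0, 0, 0, 1],
    [-15, 0, 0, 0, 1],
    [-18, 0, -20, 0, 1],
    [-18, 0, -60, 0, 1],
    [-18, 0, -100, 0, 1],
    [-18, 0, -100, 0, 1]
  ]
}}

```text
t: 5.15
ee_pos: [0.4572, -0.125, 0.1259]
eef_rot: [179.6, 0.0, 77.2]
wrist_force: [0.0, 0.0, 0.4]
grip_width: 0.999
finger_force: 0.0
```

```bash
python3 -c "
from h import *
plan(-.14,-.0,.10,0)
plan(-.14,-.0,.0225,0)
"
```

```text
move [ 173.6 -117.5   25. ] turn 1.57 world [0.381 0.07  0.1  ]
move [ 173.7 -118.   102.5] turn 1.57 world [0.381 0.07  0.022]
```

>>> {"fn": "move_arm", "kwargs": {
  "series": [
    [15, -20, 0, 0.15, 1],
    [35, -40, 0, 0.3, 1],
    [55, -60, 0, 0.45, 1],
    [75, -80, 0, 0.6, 1],
    [95, -100, 0, 0.75, 1],
    [115, -118, 0, 0.9, 1],
    [135, -118, 5, 1.05, 1],
    [155, -118, 10, 1.2, 1],
    [174, -118, 15, 1.35, 1],
    [174, -118, 20, 1.5, 1],
    [174, -118, 25, 1.57, 1],
    [174, -118, 25, 1.57, 1]
  ]
}}

```text
t: 6.65
ee_pos: [0.3774, 0.0717, 0.0969]
eef_rot: [179.9, 0.1, -12.7]
wrist_force: [-0.4, 0.2, -0.3]
grip_width: 1.001
finger_force: 0.0
```

```bash
python3 -c "
from h import *
plan(-.14,0,.0225,0)
for c,(x,y,w,h),k in(('top',(195,165,225,170),3.5),('side',(265,155,185,160),3.7)):
    im=read_camera(c)[y:y+h,x:x+w,::-1];cv2.imwrite('pics/'+c+'2.png',cv2.resize(im,None,fx=k,fy=k,interpolation=cv2.INTER_CUBIC))"
```

```text
move [ 4.2  0.4 74.4] turn 0.001 world [0.381 0.07  0.022]
```

View pics/top2.png

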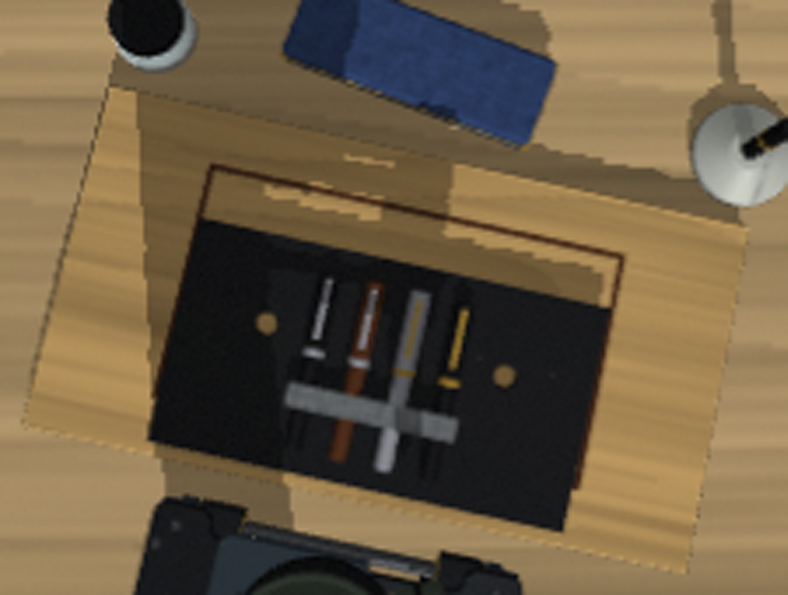

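The panel now lies between the outline's side lines, with corners at (201,219), (611,309), (565,531) and (149,440) and holes at (267,322) and (504,376).

```bash
python3 -c "
from h import *
fitt([(201,219),(611,309),(565,531),(149,440),(267,322),(504,376)],np.r_[rect(.07,.13,.008),H])
"
```

```text
top: panel [-29.8   0.2] 0.08 [[-0.3, -0.7], [0.2, -0.5], [-0.1, 0.6], [-0.4, 0.3], [0.1, 0.4], [0.4, -0.1]]
top: panel [-28.8  -0.2] 0.08 [[-0.3, -0.7], [0.2, -0.5], [-0.1, 0.6], [-0.4, 0.3], [0.1, 0.4], [0.4, -0.1]]
```

>>> {"fn": "move_arm", "kwargs": {
  "series": [
    [0, 0, 40, 0, 1],
    [0, 0, 65, 0, 1],
    [0, 0, 74, 0, 1],
    [0, 0, 74, 0, 1],
    [10, 0, 74, 0, 1],
    [20, 0, 74, 0, 1],
    [27, 0, 74, 0, 1],
    [33, 0, 74, 0, 1],
    [39, 0, 74, 0, 1],
    [45, 0, 74, 0, 1],
    [50, 0, 74, 0, 1],
    [50, 0, 74, 0, 1]
  ]
}}

```text
t: 8.25
ee_pos: [0.4287, 0.0611, 0.024]
eef_rot: [-180.0, -0.1, -12.7]
wrist_force: [0.1, -0.5, -0.2]
grip_width: 1.002
finger_force: 0.0
```

```bash
python3 -c "
from h import *
plan(-.086,0,.0225,0);print(sense()['wrist_force'])"
```

```text
move [5.7 1.5 1.5] turn 0.001 world [0.434 0.058 0.022]
[ 0.1489286  -0.47745808 -0.24964222]
```

>>> {"fn": "move_arm", "kwargs": {
  "series": [
    [1.5, 0, 0, 0, 1],
    [3, 0, 0, 0, 1],
    [4.5, 0, 0, 0, 1],
    [6, 0, 0, 0, 1]
  ]
}}

```text
t: 8.75
ee_pos: [0.4332, 0.0599, 0.024]
eef_rot: [-180.0, -0.0, -12.7]
wrist_force: [-2.7, 1.8, 1.8]
grip_width: 1.002
finger_force: 1.2
```

```bash
python3 -c "
from h import *
plan(-.086,0,.0225,0);print(sense()['wrist_force'])
for c,(x,y,w,h),k in(('side',(265,155,185,160),3.7),):
    im=read_camera(c)[y:y+h,x:x+w,::-1];cv2.imwrite('pics/'+c+'3.png',cv2.resize(im,None,fx=k,fy=k,interpolation=cv2.INTER_CUBIC))"
```

```text
move [0.9 1.3 1.5] turn 0.001 world [0.434 0.058 0.022]
[-2.67486399  1.81506243  1.82178142]
```

View pics/side3.png

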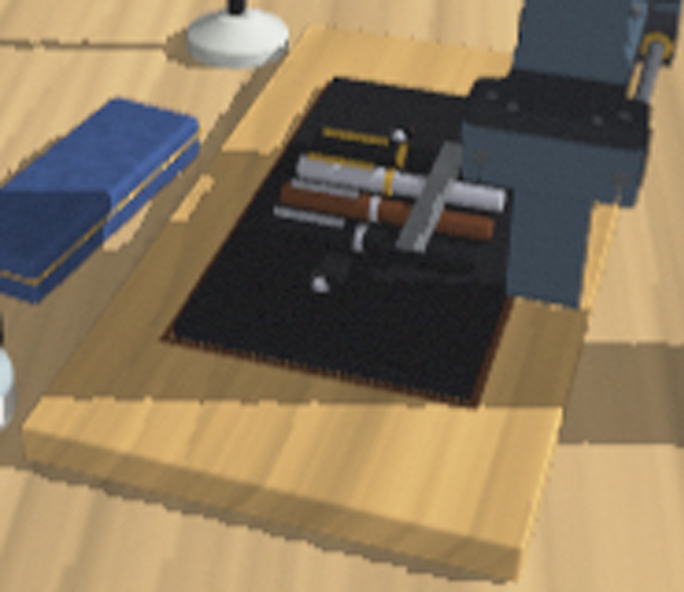

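The panel has dropped: the outline shows all round its left end, and the left pin tip shows in its hole at (320,284). I'll back off and check.

>>> {"fn": "move_arm", "kwargs": {
  "series": [
    [-6, 0, 0, 0, 1],
    [-20, 0, 0, 0, 1],
    [-30, 0, -15, 0, 1],
    [-40, 0, -50, 0, 1],
    [-50, 0, -100, 0, 1],
    [-60, 0, -130, 0, 1],
    [-60, 0, -130, 0, 1],
    [-60, 0, -130, 0, 1]
  ]
}}

```text
t: 9.8
ee_pos: [0.3734, 0.0729, 0.1531]
eef_rot: [180.0, 0.1, -12.7]
wrist_force: [-0.6, -0.0, 0.4]
grip_width: 1.0
finger_force: 0.0
```

```bash
python3 -c "
from h import *
print(sense()['wrist_force'])
a=[]
for c,(x,y,w,h),k in(('top',(215,190,180,140),4.4),('side',(290,165,130,110),5)):
    im=read_camera(c)[y:y+h,x:x+w,::-1];cv2.imwrite('pics/'+c+'4.png',cv2.resize(im,None,fx=k,fy=k,interpolation=cv2.INTER_CUBIC))
s=F['s']
q=[0,0,0,0,.02];print(((proj('top',Tpa(s,q,np.r_[rect(.07,.13,.008),[[.015,.075,.008],[.015,-.075,.008]]]))-F['bT']-[215,190])*4.4).round().tolist())
print(((proj('side',Tpa(s,q,np.r_[rect(.07,.13,.008),[[.015,.075,.008],[.015,-.075,.008]]]))-F['bS']-[290,165])*5).round().tolist())"
```

```text
[-0.5804751 -0.0330517  0.414857 ]
[[180.0, 103.0], [689.0, 216.0], [633.0, 497.0], [111.0, 381.0], [262.0, 235.0], [559.0, 301.0]]
[[107.0, 388.0], [325.0, 52.0], [642.0, 100.0], [508.0, 473.0], [307.0, 330.0], [414.0, 130.0]]
```

View pics/top4.png

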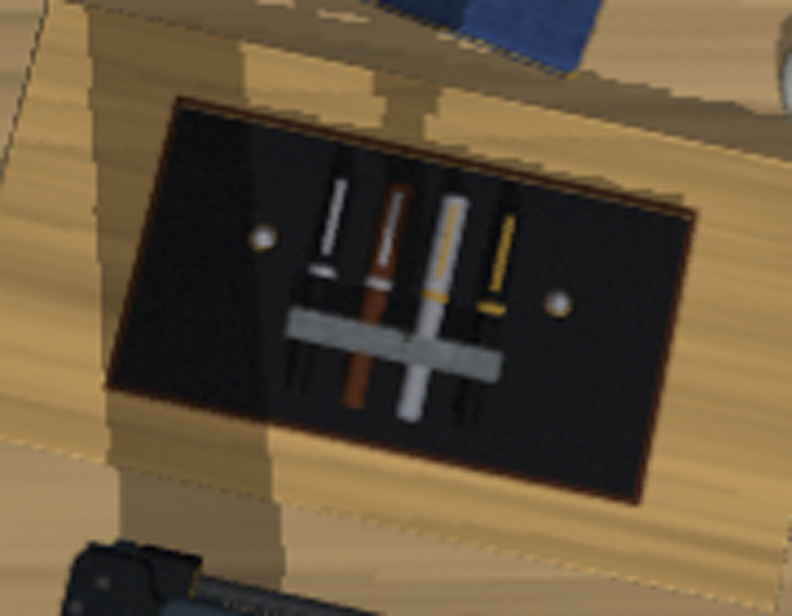

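View pics/side4.png

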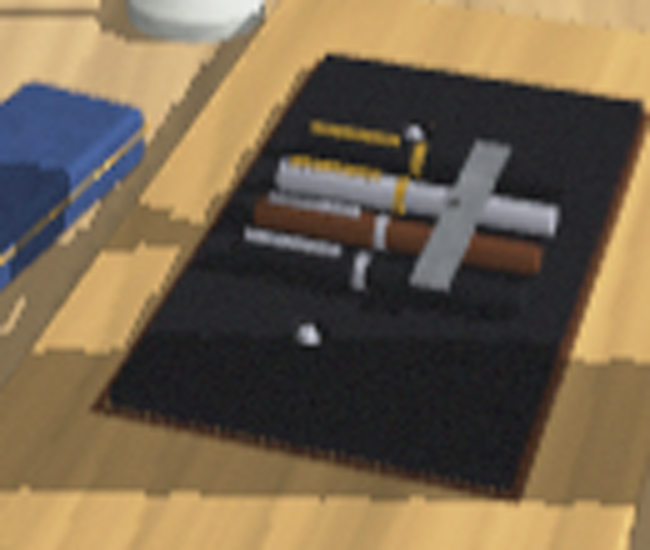

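In the top view both pins show centred in their holes, at (263,237) and (558,302). The panel lies flat with the outline visible all round, and the arm is clear of it.

```bash
python3 -c "
from cell import *
print(job_done())"
```

```text
the job is handed in; nothing more can be done
None
```

The panel is home: both holes dropped over their pins, it lies flat inside the inlaid outline, the fingers are clear, and I handed the job in at about 10 s; no verdict came back.

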